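# Reset the filter timer under the fume extractor's push-latch flap

## Task

A new filter has just gone into the fume extractor on the glass bench. Press its orange push-latch flap once so that it pops open, press the red filter-reset button underneath all the way in, let it come back out, then push the flap shut and press it home so that it latches and stays closed when you let go. Do it all with fingertips: pinch, lift or carry nothing, and leave the small things standing on and around the extractor where they are.

Things in the scene. Friction and masses are not known exactly. Their poses are not given: they have to be found in the camera images.
- extractor: Fume extractor: grey box 220 x 240 x 100 mm (own x, y, z), fixed to the bench, place and yaw (within 0.45 rad) vary. Origin: centre of its underside. The orange flap lies mid-top: 100 mm along x, 70 mm along y, 5 mm thick, upper face 112.5 mm above the bench when latched; hinged on its +y edge (y = 35 mm), free edge at y = -35 mm. A 6 mm wide, 108 mm high black bezel edges its other three sides.
- flap (a joint): Flap angle, rad: 0 latched (start), grows as it opens. Push-push latch: pressed from 0 to its stop at -0.106 (7 mm at the free edge, 1 to 5 N, dwell 0.2 s) and let go, it springs to 1.68 (upright, leaning back) in 3 s. Pushed shut slowly (1 to 4 N; at over 0.03 m/s it stiffens below 0.3 rad), down to the stop, and let go, it latches at 0. It trips at -0.07; each full press changes the state.
- flap_hinge (a point): Point on the flap's hinge axis, mid-length, 110 mm above the bench. The hinge axis is the flap's own x, always parallel to the extractor's x. The flap runs 70 mm from here towards its own -y; its own z points out of its upper (outer) face.
- flap_press (a point): Place to press on the flap's outer face: mid-length, 53 mm from the hinge axis, 17 mm in from the free edge, marked by two thin black lines along the flap's x; on the surface. It moves with the flap: x along the hinge, z out of the outer face.
- reset_button_top (a point): Centre of the top of the round red button, 22 mm across, in the well under the flap, 48 mm from the hinge axis, 99.5 mm above the bench when out; reached from above when the flap stands open. The well spans x -45 to 45 mm, y -33 to 28 mm in the extractor's frame, rim 100 mm and floor 77.5 mm above the bench.
- reset_button (a joint): Travel of the red button in m: 0 out, 0.006 fully in; pressed straight down, about 5 N at the bottom, springs back by itself.
- foil_roll: Loose copper ring, 54 mm across and 12 mm high, lying on the extractor's top. Origin: centre of its underside. Leave alone.
- flux_bottle: Loose small white bottle with red cap, 32 mm across and 50 mm high, standing on the extractor's top near a corner. Origin: centre of its underside. Leave alone.
- solder_spool: Loose metal spool of solder, 60 mm across and 46 mm high, on the bench. Origin: centre of its underside. Leave alone.
- shard_bowl: Loose blue bowl of glass offcuts, 130 mm across and 50 mm high, on the bench. Origin: centre of its underside. Leave alone.
- flux_brush: Loose brush with blue handle, 190 mm long, lying on the bench. Leave alone.
- patina_jar: Loose amber jar with steel lid, 60 mm across and 75 mm high, on the bench. Origin: centre of its underside. Leave alone.
- wrench: Loose steel wrench, 150 mm long, lying on the bench. Leave alone.

How it is judged:
By the outcome, as a careful person would: the job done as asked, in the order asked, and still so for the second after the job is handed in, with the robot touching nothing.
It also fails if it takes over 61 s, if anything falls off the work surface, if the arm or the gripper's body presses on something with over 40 N, if the wrist force passes 120 N, or if a joint passes its speed limit or range.

## Robot

A 7-joint arm with a two-finger parallel gripper is mounted at the origin on the work surface. World frame = base frame: x ahead of the robot, y to its left, z up, the work surface at z = 0. Lengths are in m, angles in rad, forces in N, time in s.
With the tool pointing down it reaches from about 0.425 to 0.925 m from the base axis. Payload 6.8 kg.
Tool frame: the origin (TCP) lies between the finger pads; the fingertips stand 22 mm ahead of it and the grasp point (between the pads) lies 3 mm ahead of it; z points along the fingers, y is the direction in which the jaws open and shut (so a half turn about z gives the same grasp; the last joint's range is limited). The gripper opens to 85 mm and grips with 20 to 120 N. Pads are 22 mm wide; open, the fingers measure 114 mm over their backs; the gripper's body (76 mm by 85 mm) begins 54 mm behind the grasp point. The pads swing forward as they close: fully open they stand 13 mm farther back than shut.
Start: joints at [-1.284, 0.477, 0.022, 1.555, -0.011, 1.109, -0.083], TCP at [0.26, 0.623, 0.253] pointing down, gripper open.
Joint ranges: [-2.96, 2.96], [-0.34, 2.1], [-1.41, 1.46], [0.24, 2.44], [-1.37, 4.51], [0.17, 1.92], [-2.96, 2.96]. Speed limits (rad/s): [2.39, 2.39, 3.14, 3.14, 3.14, 3.14, 3.14].

## Interface

Orientations are given as a unit quaternion [w, x, y, z].
In Python, from station import bot gives the robot as it stands. The module is installed in compiled form; this text tells all that it offers.
- The arm moves only by the tool drive_tool, never from a script. Its argument "series" is one flat list of numbers, 7 for each row, row after row: the opening, from -1 (shut) to 1 (fully open), then the shift along the tool's x, y, z in mm, then the turn, a rotation vector about the tool's x, y, z in rad. In form: [jaw, x, y, z, wx, wy, wz, jaw, x, y, z, wx, wy, wz, ...]. A call has 1 to 12 rows; each row shifts and turns the commanded pose from where the row before left it, along the tool's axes as they then stand; what a row does not reach is not made up. A row lasts 1/8 s, in which the tool goes at most 62.5 mm and 10.7 degrees, less where a joint would pass 70% of its speed; a pose out of reach is approached as far as the arm can. A call with a gripper value outside its range is refused whole. The fingers move at their own pace and stop on an object; "force" is the grip in N (left out, the last holds). Time passes only in rows, so rows that do not move let the fingers close. It gives the time, the measured TCP pose, the force and the opening at its end, in the units of the state.
- bot.get_obs(): the state, without advancing time (a new reading comes with each control period).
- bot.read_camera(name): name is "scene" or "top" or "wrist"; returns a dict with "pixels" (384x512x3 uint8, blue, green, red), "camera_matrix" (3x3 intrinsics, pixels), "rvec" (rotation vector, rad) and "tvec" (3), from world to camera coordinates, as OpenCV has them. Camera axes: x right, y down, z forward; pixel columns grow to the right and rows downward; lengths in m; the calibration is good to about 2 mm. A picture is of the moment at which its call begins. There is no depth.
- bot.hand_in(): hands the job in, once; it reports no verdict.
The state is a dict: "t": time; "q": joint angles; "joint_vel": joint speeds; "joint_torque": joint torques, N m; "eef_pos": TCP position; "tool_rot": TCP orientation; "contact_force": force on the tool from outside, world axes, zero at the start; "torque": the same for the moment, N m; "gripper_width": opening from 0.0 (shut) to 1.0 (fully open).
Only numpy, scipy, OpenCV 4.12 (cv2) and the standard library are available. Lean on these libraries where they do the work, as an engineer would, in place of code of your own. Each camera call takes 0.05 s, during which the arm holds its last target. There are 200 camera calls.

## Working session

There is one attempt and no reset: what is moved stays moved. The work goes in short steps, Python scripts to look and compute and a tool call to move; the robot and the scene stay as the last step left them, time stands still between calls to the robot, and variables do not carry over. Pictures are saved under pics/ and viewed, about 8 in all and at most 12, crops included, and the job is handed in when it is done.

Besides the shell and the picture viewer there is one more tool, called after "Call:" as name(argument=value, ...) on one line, values as JSON. drive_tool: Moves the arm, as the interface text tells. Its arguments: {"type":"object","properties":{"series":{"type":"array"},"force":{"type":"number"}},"required":["series"]}

```bash
mkdir -p pics; cat > h.py <<'E'
import numpy as np, cv2
from station import bot
from scipy.spatial.transform import Rotation as R
def snap(n,f):
    c=bot.read_camera(n); cv2.imwrite('pics/'+f+'.png',c['pixels']); return c
def proj(c,P):
    return cv2.projectPoints(np.array(P,float).reshape(-1,1,3),np.array(c['rvec'],float),np.array(c['tvec'],float),np.array(c['camera_matrix'],float),None)[0].reshape(-1,2)
def ray(c,uv,z):
    K=np.array(c['camera_matrix']);Rm=cv2.Rodrigues(np.array(c['rvec'],float))[0];t=np.array(c['tvec']).ravel()
    d=Rm.T@np.linalg.inv(K)@np.array([uv[0],uv[1],1.]);o=-Rm.T@t
    return o+d*(z-o[2])/d[2]
E
python3 - <<'E'
from h import *
print(bot.get_obs())
a=snap('top','top1');b=snap('scene','scene1')
for c in(a,b): print(-cv2.Rodrigues(np.array(c['rvec']))[0].T@np.array(c['tvec']).ravel())
im=np.hstack([a['pixels'],b['pixels']])
E
```

```text
{'t': 0.0, 'q': array([-1.28410567,  0.47780882,  0.0223525 ,  1.55644513, -0.01149559,
        1.10931856, -0.083113  ]), 'joint_vel': array([-7.25672731e-04, -2.09265814e-05,  1.72041957e-03, -3.49853742e-04,
       -1.30681096e-03, -8.69813489e-04,  1.12199799e-03]), 'joint_torque': array([ 7.23939247e-04, -5.96455371e+01,  1.60813451e+00, -2.81186950e+01,
        1.24637739e-02,  9.44473461e-03,  1.08074795e-05]), 'eef_pos': array([0.25942122, 0.62255656, 0.25232276]), 'tool_rot': array([-1.08436481e-04,  1.96116171e-01,  9.80580232e-01, -9.19362577e-04]), 'contact_force': array([ 0.87526075, -0.53802069, -0.80936512]), 'torque': array([-1.34179835e-02, -7.91506919e-05, -2.99268643e-02]), 'gripper_width': 0.9993715084490774}
[ 0.36540196 -0.0340849   1.51810051]
[ 0.83841424 -0.53281934  0.9834807 ]
```

View pics/top1.png

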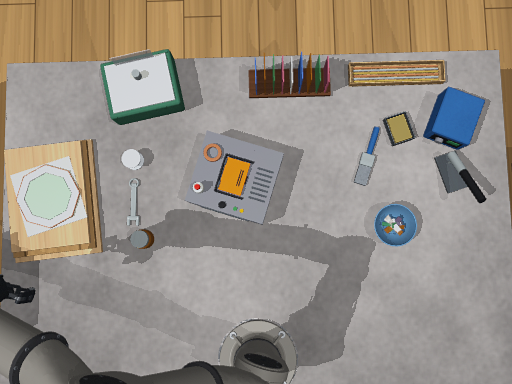

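View pics/scene1.png

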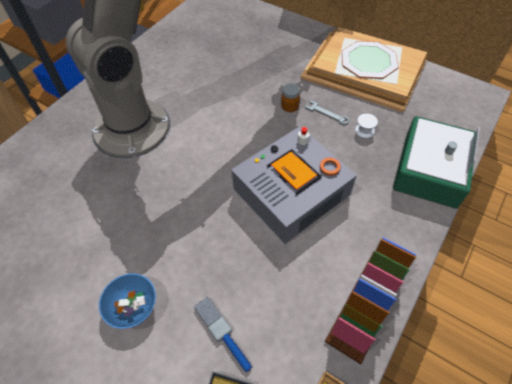

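```bash
python3 - <<'E'
from h import *
a=cv2.imread('pics/top1.png')[120:230,170:310]; b=cv2.imread('pics/scene1.png')[115:245,225:365]
a=cv2.resize(a,None,fx=4,fy=4,interpolation=3);b=cv2.resize(b,None,fx=4,fy=4,interpolation=3)[:440]
a=cv2.resize(a,(400,440*400//560));b=cv2.resize(b,(400,440*400//560))
cv2.imwrite('pics/crop1.png',np.hstack([a,b]))
E
```

```text
(no output)
```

View pics/crop1.png

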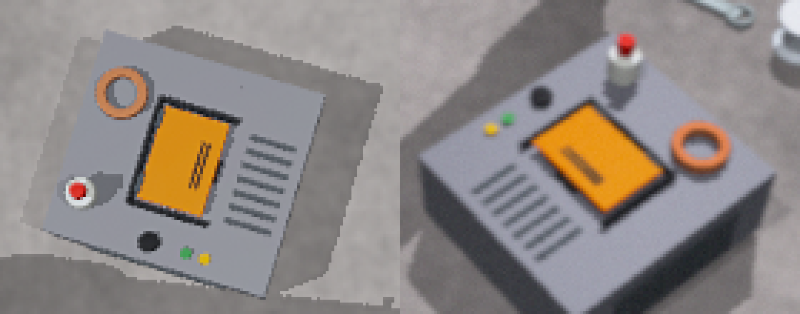

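```bash
cat >> h.py <<'E'
def ext(p,pts):
    c,s=np.cos(p[2]),np.sin(p[2]); pts=np.array(pts,float)
    return np.c_[p[0]+c*pts[:,0]-s*pts[:,1],p[1]+s*pts[:,0]+c*pts[:,1],pts[:,2]]
E
python3 - <<'E'
from h import *
from scipy.optimize import least_squares
a=bot.read_camera('top');b=bot.read_camera('scene')
# orange flap corners
top=[[110,120,.1],[110,-120,.1],[-110,-120,.1],[-110,120,.1]]
M=np.array(top)*[1e-3,1e-3,1]
uva=np.array([[105,30],[325,95],[265,297],[42,230]])/2.857+[170,120]
fl=np.array([[50,35,112.5],[50,-35,112.5],[-50,-35,112.5],[-50,35,112.5]])*1e-3
# top view corners TL,TR,BR,BL ; x up, y left
def quad(c,box):
    im=c['pixels'];h=cv2.cvtColor(im,cv2.COLOR_BGR2HSV)
    m=cv2.inRange(h,(10,180,120),(24,255,255));k=np.zeros_like(m);k[box[1]:box[3],box[0]:box[2]]=1
    m=cv2.morphologyEx(m*k,cv2.MORPH_CLOSE,np.ones((7,7)))
    n,l,s,ce=cv2.connectedComponentsWithStats(m);i=1+np.argmax(s[1:,4])
    mm=cv2.moments((l==i).astype(np.uint8),True)
    pts=np.argwhere(l==i)[:,::-1].astype(np.float32)
    return s[i],ce[i],cv2.boxPoints(cv2.minAreaRect(pts)),pts
for c,bx in((a,(205,145,260,205)),(b,(260,140,330,200))):
    st,ce,bp,pts=quad(c,bx);print(st,ce,bp.round(1).tolist())
    print('ctr world',ray(c,ce,.1125))
f=lambda p:(proj(a,ext(p,M))-uva).ravel()
r=least_squares(f,[.5,.05,-.25]);p=r.x;print(p,r.fun.round(1))
print(proj(a,ext(p,fl)).round(1).tolist(),proj(b,ext(p,fl)).round(1).tolist())
lo=np.array([[50,-35.,112.5]]);
ims=[]
for c,o in((a,(200,140)),(b,(255,135))):
    im=cv2.resize(c['pixels'][o[1]:o[1]+75,o[0]:o[0]+75],None,fx=5,fy=5,interpolation=cv2.INTER_NEAREST)
    for P,col in((fl,(255,0,0)),(np.array([[15,-18,112.5],[-15,-18,112.5]])*1e-3,(0,255,0)),(M,(0,0,255))):
        q=((proj(c,ext(p,P))-o+.5)*5).astype(int);cv2.polylines(im,[q.reshape(-1,1,2)],True,col,1)
    ims.append(im)
cv2.imwrite('pics/ov.png',np.hstack(ims))
E
```

```text
[218 157  32  39 787] [233.8068615  175.84879288] [[217.5, 188.60000610351562], [227.1999969482422, 156.39999389648438], [249.89999389648438, 163.1999969482422], [240.1999969482422, 195.39999389648438]]
ctr world [0.54894901 0.05618791 0.1125    ]
[271 152  46  37 874] [293.60297483 169.75858124] [[271.0, 164.0], [288.5, 146.5], [316.5, 174.5], [299.0, 192.0]]
ctr world [0.552188   0.05532336 0.1125    ]
[ 0.54776713  0.05519642 -0.31259558] [ 0.1 -0.1  0.1 -0.2 -0.2  0.2 -0.   0.2]
[[227.8, 156.7], [250.5, 163.4], [240.6, 195.9], [217.7, 189.1]] [[315.4, 174.2], [294.9, 188.6], [269.2, 164.0], [289.4, 150.7]]
```

View pics/ov.png

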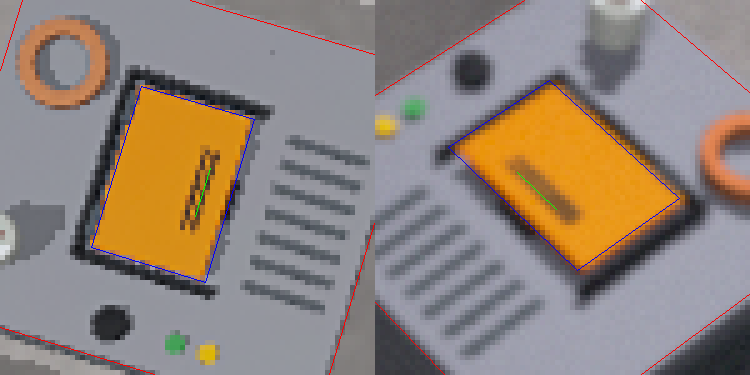

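```bash
cat >> h.py <<'E'
P0=np.array([.5495,.0555,-.310])
def ax():
    c,s=np.cos(P0[2]),np.sin(P0[2])
    return np.array([[-s,c,0],[c,s,0],[0,0,-1]]).T   # tool x=ext y, y=ext x, z=down
def rel(x,y,ztip):
    """report tool-frame move so that tip centre reaches ext (x,y) mm, height ztip mm"""
    o=bot.get_obs();q=o['tool_rot'];Rt=R.from_quat([q[1],q[2],q[3],q[0]])
    w=(Rt.inv()*R.from_matrix(ax())).as_rotvec()
    T=ext(P0,[[x/1e3,y/1e3,(ztip+22)/1e3]])[0]
    d=ax().T@(T-o['eef_pos'])*1e3
    tip=o['eef_pos']+Rt.as_matrix()[:,2]*.022
    e=ax().T@(tip-[P0[0],P0[1],0])*1e3
    print('t',round(o['t'],2),'tip ext x,y,z',e[[1,0]].round(1),round(tip[2]*1e3,1),'turn',w.round(4),'shift(target axes)',d.round(1),'F',np.round(o['contact_force'],1),'w',round(o['gripper_width'],3))
E
python3 -c "
from h import *
rel(0,-22,160)"
```

```text
t 0.2 tip ext x,y,z [-449.2  451.7] 230.7 turn [-8.000e-04  9.000e-04  1.486e+00] shift(target axes) [-473.8  449.2   70.7] F [ 0.1 -0.3 -0.2] w 1.0
```

Call:
drive_tool(series=[-1,0,0,0,0,0,0.18,-1,0,0,0,0,0,0.18,-1,0,0,0,0,0,0.18,-1,0,0,0,0,0,0.18], force=40)

```text
t: 0.7
eef_pos: [0.2595, 0.6229, 0.253]
tool_rot: [0.0, 0.531, 0.847, -0.0]
contact_force: [-0.4, 0.1, -0.7]
gripper_width: 0.142
```

```bash
python3 -c "
from h import *
rel(0,-22,160); print(bot.get_obs()['q'])"
```

```text
t 0.7 tip ext x,y,z [-449.3  451.9] 231.0 turn [-2.000e-04  5.000e-04  7.601e-01] shift(target axes) [-473.9  449.3   71. ] F [-0.4  0.1 -0.7] w 0.142
[-1.39402765  0.48026846  0.17920973  1.56437847 -0.09228519  1.10572811
 -0.74308654]
```

Call:
drive_tool(series=[-1,0,0,0,0,0,0.152,-1,0,0,0,0,0,0.152,-1,0,0,0,0,0,0.152,-1,0,0,0,0,0,0.152,-1,0,0,0,0,0,0.152])

```text
t: 1.32
eef_pos: [0.2594, 0.623, 0.253]
tool_rot: [0.0, 0.807, 0.59, -0.0]
contact_force: [0.5, -0.2, 0.1]
gripper_width: 0.001
```

Call:
drive_tool(series=[-1,-39.5,37.4,0,0,0,0,-1,-39.5,37.4,0,0,0,0,-1,-39.5,37.4,0,0,0,0,-1,-39.5,37.4,0,0,0,0,-1,-39.5,37.4,0,0,0,0,-1,-39.5,37.4,0,0,0,0,-1,-39.5,37.4,0,0,0,0,-1,-39.5,37.4,0,0,0,0,-1,-39.5,37.4,0,0,0,0,-1,-39.5,37.4,0,0,0,0,-1,-39.5,37.4,0,0,0,0])

```text
t: 2.7
eef_pos: [0.5226, 0.0839, 0.2535]
tool_rot: [-0.0, 0.806, 0.592, 0.0]
contact_force: [-0.3, -0.4, -0.1]
gripper_width: 0.0
```

```bash
python3 -c "
from h import *
rel(0,-22,118); print(bot.get_obs()['q'])"
```

```text
t 2.7 tip ext x,y,z [-34.3  18.9] 231.5 turn [ 0.0002 -0.0006  0.0064] shift(target axes) [-40.8  34.3 113.5] F [-0.3 -0.4 -0.1] w 0.0
[-0.77742462  0.2622385   0.60207044  1.93396093 -0.17632037  0.99662224
 -0.39868527]
```

Call:
drive_tool(series=[-1,-20.4,17.2,25,0,0,0,-1,-20.4,17.2,25,0,0,0,-1,0,0,25,0,0,0,-1,0,0,25,0,0,0,-1,0,0,0,0,0,0])

```text
t: 3.32
eef_pos: [0.5413, 0.036, 0.1518]
tool_rot: [-0.001, 0.806, 0.592, -0.002]
contact_force: [0.4, -1.1, 0.6]
gripper_width: 0.002
```

```bash
python3 -c "
from h import *
rel(0,-22,113.5);
w=snap('wrist','w1')['pixels'];s=bot.read_camera('scene')['pixels'][110:250,220:370]
cv2.imwrite('pics/c2.png',np.hstack([cv2.resize(w,(400,300)),cv2.resize(s,(321,300),interpolation=2)]))"
```

```text
t 3.33 tip ext x,y,z [ -1.9 -21.1] 129.8 turn [-0.0033  0.0021  0.0058] shift(target axes) [-0.9  1.8 16.3] F [ 0.4 -1.1  0.6] w 0.002
```

View pics/c2.png

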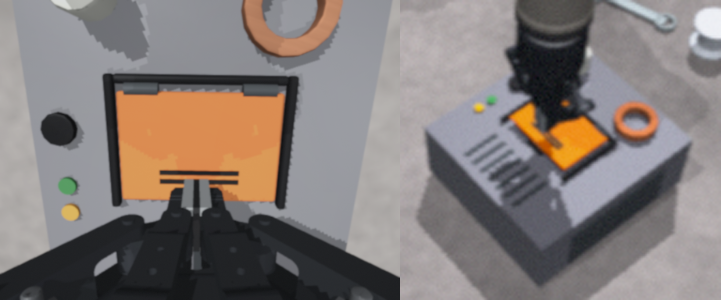

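Call:
drive_tool(series=[-1,0,0,8,0,0,0,-1,0,0,6,0,0,0,-1,0,0,2,0,0,0,-1,0,0,2,0,0,0,-1,0,0,2,0,0,0,-1,0,0,0,0,0,0])

```text
t: 4.18
eef_pos: [0.5427, 0.0361, 0.1332]
tool_rot: [0.0, 0.806, 0.592, -0.0]
contact_force: [0.6, -0.6, 1.0]
gripper_width: 0.001
```

```bash
python3 -c "
from h import *
rel(0,-22,107.5)"
```

```text
t 4.17 tip ext x,y,z [ -0.6 -20.6] 111.2 turn [-0.      0.0001  0.006 ] shift(target axes) [-1.5  0.6  3.7] F [ 0.6 -0.6  1. ] w 0.001
```

Call:
drive_tool(series=[-1,0,0,1.5,0,0,0,-1,0,0,1.5,0,0,0,-1,0,0,1.5,0,0,0,-1,0,0,0,0,0,0,-1,0,0,0,0,0,0])

```text
t: 4.8
eef_pos: [0.5428, 0.0362, 0.1293]
tool_rot: [-0.0, 0.806, 0.592, 0.0]
contact_force: [-1.4, -0.5, 6.8]
gripper_width: -0.001
```

```bash
python3 -c "
from h import *
rel(0,-22,107.5)"
```

```text
t 4.8 tip ext x,y,z [ -0.4 -20.4] 107.3 turn [ 0.0001 -0.0005  0.006 ] shift(target axes) [-1.6  0.4 -0.2] F [-1.4 -0.5  6.8] w -0.001
```

Call:
drive_tool(series=[-1,0,0,0.7,0,0,0,-1,0,0,0,0,0,0,-1,0,0,0,0,0,0])

```text
t: 5.18
eef_pos: [0.5429, 0.0361, 0.1291]
tool_rot: [-0.0, 0.806, 0.592, 0.0]
contact_force: [-3.8, 0.3, 12.2]
gripper_width: 0.0
```

Call:
drive_tool(series=[-1,-10,0,-20,0,0,0,-1,-35,0,-30,0,0,0,-1,-40,0,-40,0,0,0,-1,0,0,0,0,0,0,-1,0,0,0,0,0,0,-1,0,0,0,0,0,0,-1,0,0,0,0,0,0,-1,0,0,0,0,0,0])

```text
t: 6.18
eef_pos: [0.5171, -0.0446, 0.2176]
tool_rot: [-0.0, 0.806, 0.592, -0.001]
contact_force: [-0.4, -0.3, -0.7]
gripper_width: 0.003
```

Call:
drive_tool(series=[-1,0,0,0,0,0,0,-1,0,0,0,0,0,0,-1,0,0,0,0,0,0,-1,0,0,0,0,0,0,-1,0,0,0,0,0,0,-1,0,0,0,0,0,0,-1,0,0,0,0,0,0,-1,0,0,0,0,0,0,-1,0,0,0,0,0,0,-1,0,0,0,0,0,0,-1,0,0,0,0,0,0,-1,0,0,0,0,0,0])

```text
t: 7.68
eef_pos: [0.5172, -0.045, 0.2181]
tool_rot: [-0.0, 0.806, 0.592, -0.0]
contact_force: [-0.0, -0.3, -0.4]
gripper_width: 0.001
```

Call:
drive_tool(series=[-1,0,0,0,0,0,0,-1,0,0,0,0,0,0,-1,0,0,0,0,0,0,-1,0,0,0,0,0,0,-1,0,0,0,0,0,0,-1,0,0,0,0,0,0,-1,0,0,0,0,0,0,-1,0,0,0,0,0,0,-1,0,0,0,0,0,0])

```text
t: 8.8
eef_pos: [0.5172, -0.045, 0.2181]
tool_rot: [-0.0, 0.806, 0.592, -0.0]
contact_force: [-0.2, -0.2, 0.9]
gripper_width: 0.002
```

```bash
python3 -c "
from h import *
rel(0,-14,110)
w=snap('wrist','w2')['pixels'];s=bot.read_camera('scene')['pixels'][110:250,220:370]
cv2.imwrite('pics/c3.png',np.hstack([cv2.resize(w,(400,300)),cv2.resize(s,(321,300),interpolation=2)]))"
```

```text
t 8.8 tip ext x,y,z [-1.000e-01 -1.055e+02] 196.1 turn [-0.    -0.     0.006] shift(target axes) [91.5  0.1 86.1] F [-0.2 -0.2  0.9] w 0.002
```

View pics/c3.png

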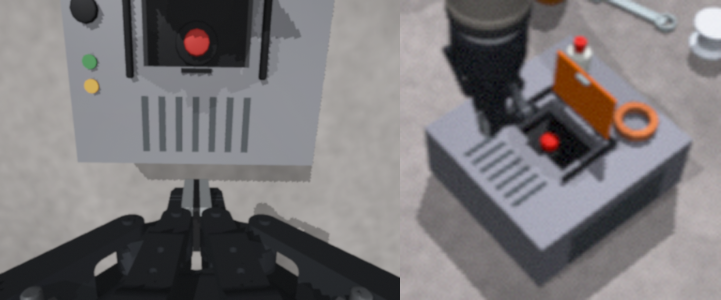

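```bash
python3 -c "
from h import *
for n in('wrist','scene','top'):
    c=bot.read_camera(n);q=proj(c,ext(P0,[[0,-.013,.0995]]))[0]
    h=cv2.cvtColor(c['pixels'],cv2.COLOR_BGR2HSV);m=cv2.inRange(h,(0,170,90),(5,255,255))|cv2.inRange(h,(175,170,90),(180,255,255))
    nn,l,s,ce=cv2.connectedComponentsWithStats(m)
    for i in range(1,nn):
        if s[i,4]>8 and np.hypot(*(ce[i]-q))<25:
            w=ray(c,ce[i],.0995);e=ax().T@(w-[P0[0],P0[1],0])*1e3;print(n,s[i,4],ce[i].round(1),q.round(1),'ext',e[[1,0]].round(1))
"
```

```text
wrist 736 [252.7  54.1] [251.9  56. ] ext [  0.5 -11.8]
scene 60 [289.5 175.4] [288.7 174.8] ext [  2.6 -12.6]
top 42 [238.2 178.1] [238.5 177.5] ext [ -2.  -12.6]
```

Call:
drive_tool(series=[-1,30,0,0,0,0,0,-1,30,0,0,0,0,0,-1,30.5,0,10,0,0,0,-1,0,0,25,0,0,0,-1,0,0,25,0,0,0,-1,0,0,20,0,0,0,-1,0,0,10,0,0,0,-1,0,0,0,0,0,0])

```text
t: 10.05
eef_pos: [0.5441, 0.0413, 0.1278]
tool_rot: [-0.0, 0.806, 0.592, -0.0]
contact_force: [0.6, -0.1, 0.1]
gripper_width: -0.001
```

```bash
python3 -c "
from h import *
rel(0,-14,99)"
```

```text
t 10.05 tip ext x,y,z [ -0.8 -15.2] 105.8 turn [-0.0009  0.0006  0.0059] shift(target axes) [1.2 0.8 6.8] F [ 0.6 -0.1  0.1] w -0.001
```

Press: bottom expected at tip z 93.5; flap stop earlier indicates about 0.5 mm sag per 6 N.

Call:
drive_tool(series=[-1,1,0.5,4,0,0,0,-1,0,0,3,0,0,0,-1,0,0,2,0,0,0,-1,0,0,2,0,0,0,-1,0,0,1,0,0,0,-1,0,0,0.5,0,0,0,-1,0,0,0,0,0,0,-1,0,0,0,0,0,0])

```text
t: 11.05
eef_pos: [0.5456, 0.0424, 0.1158]
tool_rot: [0.0, 0.806, 0.592, 0.0]
contact_force: [2.2, 1.9, 4.6]
gripper_width: 0.003
```

```bash
python3 -c "
from h import *
rel(0,-14,93)"
```

```text
t 11.05 tip ext x,y,z [  0.3 -13.7] 93.8 turn [ 0.0009 -0.0005  0.0062] shift(target axes) [-0.3 -0.3  0.8] F [2.2 1.9 4.6] w 0.003
```

Call:
drive_tool(series=[-1,0,0,0.8,0,0,0,-1,0,0,0.7,0,0,0,-1,0,0,0,0,0,0,-1,0,0,0,0,0,0])

```text
t: 11.55
eef_pos: [0.5457, 0.0423, 0.1154]
tool_rot: [-0.0, 0.806, 0.592, 0.001]
contact_force: [-2.6, 0.9, 16.6]
gripper_width: 0.001
```

```bash
python3 -c "
from h import *
rel(0,-14,93)"
```

```text
t 11.55 tip ext x,y,z [  0.4 -13.7] 93.4 turn [ 0.0007 -0.0014  0.0058] shift(target axes) [-0.3 -0.4  0.4] F [-2.6  0.9 16.6] w 0.001
```

Call:
drive_tool(series=[-1,0,0,-15,0,0,0,-1,0,0,-40,0,0,0,-1,0,0,-40,0,0,0,-1,0,0,-20,0,0,0,-1,0,0,0,0,0,0,-1,30,0,0,0,0,0,-1,30,0,0,0,0,0,-1,30,0,0,0,0,0,-1,0,0,0,0,0,0])

```text
t: 12.68
eef_pos: [0.5711, 0.1307, 0.227]
tool_rot: [-0.001, 0.805, 0.594, -0.002]
contact_force: [-0.4, -0.1, -0.5]
gripper_width: 0.0
```

```bash
python3 -c "
from h import *
rel(0,75,155)
w=snap('wrist','w3')['pixels'];s=bot.read_camera('scene')['pixels'][110:250,220:370]
cv2.imwrite('pics/c4.png',np.hstack([cv2.resize(w,(400,300)),cv2.resize(s,(321,300),interpolation=2)]))"
```

```text
t 12.68 tip ext x,y,z [-2.4 78.1] 205.0 turn [-0.0028  0.0018  0.0103] shift(target axes) [-3.2  2.4 50. ] F [-0.4 -0.1 -0.5] w 0.0
```

View pics/c4.png

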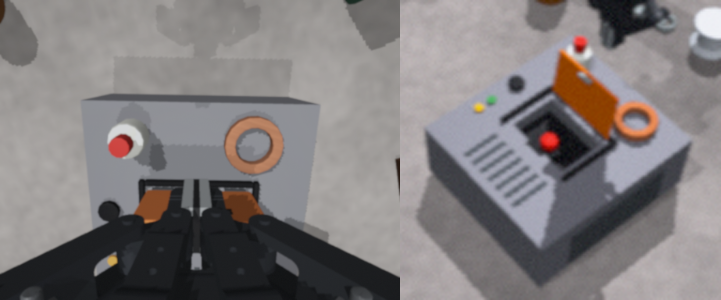

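Call:
drive_tool(series=[-1,0,1,20,0,0,0,-1,0,1,20,0,0,0,-1,-8,0,5,0,0,0,-1,-10,0,0,0,0,0,-1,-5,0,0,0,0,0,-1,-5,0,0,0,0,0,-1,-5,0,0,0,0,0,-1,-5,0,0,0,0,0,-1,0,0,0,0,0,0])

```text
t: 13.9
eef_pos: [0.5624, 0.0907, 0.1841]
tool_rot: [-0.0, 0.806, 0.592, -0.0]
contact_force: [-0.5, 0.3, -0.3]
gripper_width: 0.002
```

```bash
python3 -c "
from h import *
rel(0,40,160)
for th in [1.4,1.2,1.0,.9,.8,.7,.6,.5,.4,.3,.2,.1,0]:
    print(th, round(46-58*np.cos(th)+2.5*np.sin(th),1), round(110+58*np.sin(th)+2.5*np.cos(th),1))
s=bot.read_camera('scene')['pixels'][90:250,220:390]
cv2.imwrite('pics/c5.png',cv2.resize(s,None,fx=3,fy=3))"
```

```text
t 13.9 tip ext x,y,z [ 1.6 37.4] 162.1 turn [-0.0002  0.0002  0.0053] shift(target axes) [ 2.6 -1.6  2.1] F [-0.5  0.3 -0.3] w 0.002
1.4 38.6 167.6
1.2 27.3 165.0
1.0 16.8 160.2
0.9 11.9 157.0
0.8 7.4 153.3
0.7 3.2 149.3
0.6 -0.5 144.8
0.5 -3.7 140.0
0.4 -6.4 134.9
0.3 -8.7 129.5
0.2 -10.3 124.0
0.1 -11.5 118.3
0 -12.0 112.5
```

View pics/c5.png

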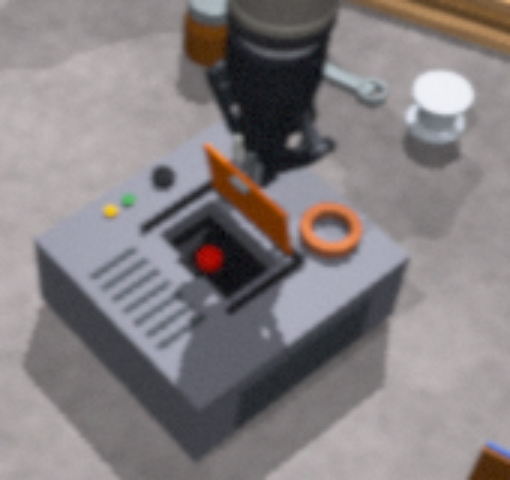

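Call:
drive_tool(series=[-1,-4.1,-1,0.4,0,0,0,-1,-4.1,0,0.4,0,0,0,-1,-4.1,0,0.4,0,0,0,-1,-4.1,0,0.4,0,0,0,-1,-4.1,0,0.4,0,0,0,-1,-5,0,3,0,0,0,-1,-4.5,0,3.7,0,0,0,-1,-4.2,0,4,0,0,0,-1,-3.7,0,4.5,0,0,0,-1,0,0,0,0,0,0])

```text
t: 15.2
eef_pos: [0.5499, 0.0549, 0.1664]
tool_rot: [-0.0, 0.806, 0.592, -0.0]
contact_force: [0.1, -0.6, 0.4]
gripper_width: -0.0
```

```bash
python3 -c "
from h import *
rel(0,-0.5,145)
s=bot.read_camera('scene')['pixels'][90:250,220:390]
cv2.imwrite('pics/c6.png',cv2.resize(s,None,fx=3,fy=3))"
```

```text
t 15.2 tip ext x,y,z [ 0.5 -0.5] 144.4 turn [-0.0008  0.0006  0.0054] shift(target axes) [-0.1 -0.5 -0.6] F [ 0.1 -0.6  0.4] w -0.0
```

View pics/c6.png

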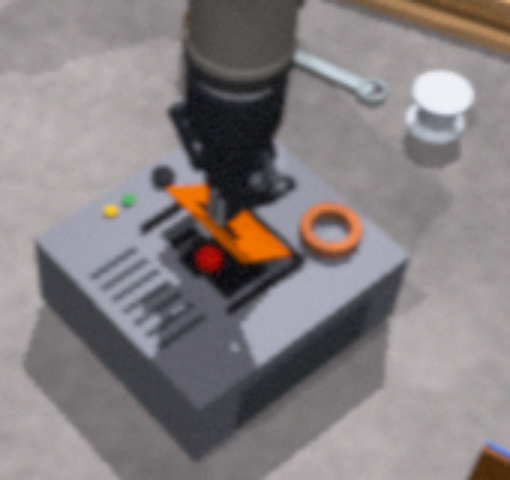

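Call:
drive_tool(series=[-1,-1.6,0,2.2,0,0,0,-1,-1.6,0,2.4,0,0,0,-1,-1.5,0,2.5,0,0,0,-1,-1.4,0,2.5,0,0,0,-1,-1.4,0,2.3,0,0,0,-1,-1.4,0,2.3,0,0,0,-1,-1.3,0,2.3,0,0,0,-1,-1.3,0,2.3,0,0,0,-1,-1.2,0,2.3,0,0,0,-1,-1.2,0,2.3,0,0,0,-1,-1,0,2.3,0,0,0,-1,-1,0,2.3,0,0,0])

```text
t: 16.75
eef_pos: [0.5457, 0.0404, 0.1389]
tool_rot: [-0.0, 0.806, 0.592, 0.0]
contact_force: [-0.4, 2.8, 3.3]
gripper_width: -0.003
```

```bash
python3 -c "
from h import *
rel(0,-19,108)"
```

```text
t 16.75 tip ext x,y,z [  1.  -15.5] 116.9 turn [ 0.0003 -0.0006  0.0061] shift(target axes) [-3.5 -1.   8.9] F [-0.4  2.8  3.3] w -0.003
```

Call:
drive_tool(series=[-1,-0.5,0,1.8,0,0,0,-1,-0.5,0,1.8,0,0,0,-1,-0.5,0,1.8,0,0,0,-1,0,0,1.8,0,0,0,-1,0,0,1.5,0,0,0,-1,0,0,0.7,0,0,0,-1,0,0,0,0,0,0,-1,0,0,0,0,0,0])

```text
t: 17.75
eef_pos: [0.5449, 0.0383, 0.1296]
tool_rot: [-0.0, 0.806, 0.592, -0.0]
contact_force: [-2.7, -1.4, 4.8]
gripper_width: -0.0
```

```bash
python3 -c "
from h import *
rel(0,-19,108)"
```

```text
t 17.75 tip ext x,y,z [  0.8 -17.8] 107.6 turn [-0.0003  0.0003  0.0056] shift(target axes) [-1.2 -0.9 -0.4] F [-2.7 -1.4  4.8] w -0.0
```

Call:
drive_tool(series=[-1,0,0,0.6,0,0,0,-1,0,0,0.6,0,0,0,-1,0,0,0,0,0,0,-1,0,0,0,0,0,0])

```text
t: 18.25
eef_pos: [0.545, 0.0383, 0.1293]
tool_rot: [-0.0, 0.806, 0.592, 0.0]
contact_force: [-6.2, -2.2, 14.7]
gripper_width: 0.004
```

```bash
python3 -c "
from h import *
rel(0,-19,108)"
```

```text
t 18.25 tip ext x,y,z [  1.  -17.7] 107.3 turn [-0.0003 -0.0005  0.0054] shift(target axes) [-1.3 -1.  -0.7] F [-6.2 -2.2 14.7] w 0.004
```

At the stop (force jumped to 15 N). Release straight up and away, wait over 3 s, look.

Call:
drive_tool(series=[-1,0,0,-5,0,0,0,-1,0,0,-20,0,0,0,-1,-30,0,-30,0,0,0,-1,-40,0,-40,0,0,0,-1,-40,0,0,0,0,0,-1,0,0,0,0,0,0,-1,0,0,0,0,0,0,-1,0,0,0,0,0,0,-1,0,0,0,0,0,0,-1,0,0,0,0,0,0,-1,0,0,0,0,0,0,-1,0,0,0,0,0,0])

```text
t: 19.75
eef_pos: [0.5122, -0.0662, 0.2233]
tool_rot: [-0.0, 0.806, 0.592, -0.0]
contact_force: [-0.0, -0.1, -1.4]
gripper_width: -0.001
```

Call:
drive_tool(series=[-1,0,0,0,0,0,0,-1,0,0,0,0,0,0,-1,0,0,0,0,0,0,-1,0,0,0,0,0,0,-1,0,0,0,0,0,0,-1,0,0,0,0,0,0,-1,0,0,0,0,0,0,-1,0,0,0,0,0,0,-1,0,0,0,0,0,0,-1,0,0,0,0,0,0,-1,0,0,0,0,0,0,-1,0,0,0,0,0,0])

```text
t: 21.25
eef_pos: [0.5121, -0.0662, 0.2233]
tool_rot: [-0.0, 0.806, 0.592, 0.0]
contact_force: [-0.2, 0.4, 0.3]
gripper_width: -0.005
```

```bash
python3 -c "
from h import *
rel(0,-19,108)
s=bot.read_camera('scene')['pixels'];t=bot.read_camera('top')['pixels'];w=bot.read_camera('wrist')['pixels']
a=cv2.resize(s[90:250,220:390],(425,400));b=cv2.resize(t[120:230,170:310],(375,295))
W=cv2.resize(w,(375,281)); cv2.imwrite('pics/c7.png',np.hstack([np.vstack([a,np.zeros((176,425,3),np.uint8)]),np.vstack([b,W])]))"
```

```text
t 21.25 tip ext x,y,z [   1.6 -127.3] 201.3 turn [-0.    -0.     0.006] shift(target axes) [108.3  -1.6  93.3] F [-0.2  0.4  0.3] w -0.005
```

View pics/c7.png

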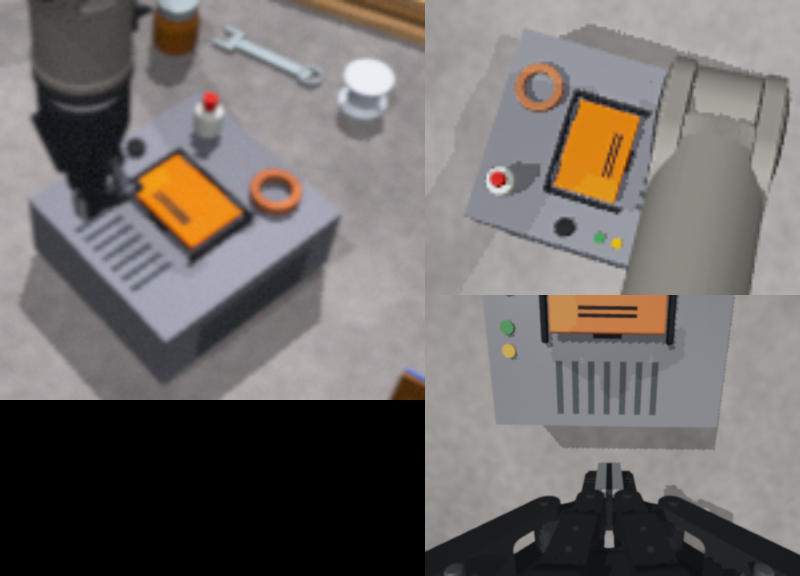

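```bash
python3 -c "
from h import *
print(bot.hand_in())"
```

```text
the job is handed in; nothing more can be done
None
```

I did the whole sequence with closed fingertips and handed the job in at about 21 s of the 61 s allowed; `hand_in` gave no verdict.

- **Flap opened:** I pressed it to its stop (about 12 N on the wrist) and let go. The pictures showed it standing open.
- **Button:** I pressed it from tip height 99.5 mm to 93.4 mm. The force rose to about 17 N, so it had bottomed out. The next picture showed it back out.
- **Flap closed:** I pushed it shut from behind, slowing to roughly 0.02 m/s for the last part. I pressed it to the stop at about 15 N wrist force and released it.

Nearly 3 s after release, all three cameras showed the flap lying flat and closed. The copper ring and the bottle were where they started, and the robot was clear with almost no force on it. I checked the objects by eye only, and the last pictures did not cover the bowl and brush, though the arm never went near them. None of the checks I made failed or disagreed.

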